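Lean a coated soling sheet on the drying stand and set the timer

ROBOT

A 6-joint arm with a two-finger parallel gripper is mounted at the origin on a cart in front of the work surface, level with it; the furniture and walls round the work are solid. World frame = base frame: x ahead of the robot, y to its left, z up, the work surface at z = 0. Lengths are in m, angles in rad, forces in N, time in s.
With the tool pointing down it reaches from about 0.275 to 1 m from the base axis. Payload 8.4 kg.
Tool frame: the origin (TCP) lies at the very end of the fingers, on their centre line; the grasp point (between the pads) lies 19 mm behind it; z points along the fingers, y is the line along which they close (so a half turn about z gives the same grasp; the last joint's range is limited). The gripper opens to 85 mm and grips with 20 to 120 N. Pads are 22 mm wide; open, the fingers measure 114 mm over their backs; the gripper's body (76 mm by 85 mm) begins 54 mm behind the grasp point. The pads swing forward as they close: fully open they stand 13 mm farther back than shut.
Start: joints at [-1.321, 0.353, 1.633, -0, 1.155, -0.002], TCP at [0.156, -0.605, 0.231] pointing down, gripper open.
Joint ranges: [-2.63, 2.63], [-0.92, 2.1], [0.06, 2.66], [-1.3, 4.44], [0, 2.69], [-3.02, 3.02]. Speed limits (rad/s): [2.22, 2.22, 2.79, 3.14, 3.14, 3.14].

INTERFACE

Orientations are given as a unit quaternion [w, x, y, z].
In Python, from station import manip gives the robot as it stands.
- The arm moves only by the tool shift_gripper, called after ">>>" as name(argument=value, ...) on one line, values as JSON. Schema: {"type":"object","properties":{"deltas":{"type":"array","items":{"type":"object","properties":{"aperture":{"type":"number"},"dx":{"type":"number"},"dy":{"type":"number"},"dz":{"type":"number"},"yaw":{"type":"number"}},"additionalProperties":false,"required":["aperture"]},"minItems":1,"maxItems":8},"grip_n":{"type":"number"},"only":{"type":"string"},"quiet":{"type":"boolean"},"lines":{"type":"string"}},"required":["deltas"],"additionalProperties":false}. deltas is a list of rows, 1 to 8 of them, each an object with the fields aperture (the finger opening in m), dx, dy, dz (the shift in m), yaw (a turn about the tool's z in rad); a field left out counts as zero (the opening has to be given); each row shifts and turns the commanded pose from where the row before left it, along the tool's axes as they then stand; what a row does not reach is not made up. A row lasts 1/12 s, in which the tool goes at most 0.0417 m and 0.125 rad, less where a joint would pass 70% of its speed; a pose out of reach is approached as far as the arm can. The fingers move at their own pace and stop on an object; grip_n is the grip in N (left out, the last holds). Time passes only in rows, so rows that do not move let the fingers close. The tool returns the time, the measured TCP pose, the force, the opening and the grip force at its end. only (a regular expression) keeps the lines of the reply that match it, lines (a string "A,B") keeps lines A to B, and quiet returns only ok. Input that does not fit is refused with a message, and nothing moves.
- manip.observe(): the state, without advancing time (a new reading comes with each control period).
- manip.snapshot(name): name is "scene" or "top" or "wrist"; returns a dict with "frame" (480x640x3 uint8, red, green, blue), "intrinsics" (3x3 intrinsics, pixels), "extrinsics" (4x4, takes a point from world to camera coordinates). Camera axes: x right, y up, looking along -z (the intrinsics and any distortion apply to the point x, -y, -z); pixel columns grow to the right and rows downward; lengths in m; the calibration is good to about 2 mm. The wrist camera is an equidistant fisheye: a pixel r from the principal point sees the ray r / f radians off the axis. A picture is of the moment at which its call begins. There is no depth.
- manip.hand_in(): hands the job in; it is judged then, once.
The state is a dict: "time": time; "qpos": joint angles; "joint_velocities": joint speeds; "tau": joint torques, N m; "tool_pos": TCP position; "tool_rot": TCP orientation; "contact_force": force on the tool from outside, world axes, zero at the start; "wrist_torque": the same for the moment, N m; "width": finger opening in m; "finger_force": force on a finger pad.
Only numpy, scipy, OpenCV 4.12 (cv2) and the standard library are available. Lean on these libraries where they do the work, as an engineer would, in place of code of your own. Each camera call takes 0.05 s, during which the arm holds its last target. There are 200 camera calls.

TASK

Take the coated soling sheet out of its wooden holder and lean it on the drying stand: its bare lower edge on the rubber base, its back resting on the plywood backrest, square to the backrest and centred across it, coated face outwards, leaning back about 15 degrees from upright. The backrest may be clamped anywhere along its slots, so find where it is, and set the sheet down without banging or pressing hard on the stand. Once it stands there by itself, turn the knob of the square white timer on the worktop (not the one on the drawer chest) so that its pointer meets the red mark, without shifting the mark, and leave the dye bottle and the polish tin behind the stand where they are.

Things in the scene. Friction and masses are not known exactly. Their poses are not given: they have to be found in the camera images.
- sheet: Black rigid soling sheet, 10 thick (x) x 110 wide (y) x 170 mm tall (z), 0.16 to 0.34 kg. Origin: centre of its lower edge. Its -x face has a dry amber coat; the top 35 mm are bare, to grip across the 10 mm. It starts upright in the holder, origin 10 mm above the work surface; pull it straight up. Leaning as wanted, its z axis tilts about 15 degrees towards the stand's +x.
- sheet_top (a point): Centre of the sheet's top edge, 170 mm above its origin along its z.
- holder: Wooden holder, 70 (x) x 150 (y) x 41 mm high, fixed. Origin: centre of its underside. A slot along its y, 13 mm wide, 122 mm long, with its floor 10 mm above the work surface, holds the sheet, whose axes then match the holder's.
- stand: Fixed drying stand: rubber-topped base 180 (x) x 160 (y) x 12 mm; origin: centre of underside, front -x. Upright plywood backrest, 140 wide, centred, square to x, top edge 112 mm above the work surface; its front face is clamped somewhere from x = -10 to +45 mm (not reported: see or feel it), rigid below 60 N. It and its struts reach 45 mm behind that face.
- timer: Fixed white timer, 110 x 110 x 35 mm; origin: centre of underside. On its vertical axis a black knob: disc of radius 30 mm, top 45 mm above the work surface, with a grip bar 46 long x 12 wide from 45 to 69 mm up, along the line from axis to pointer. Round it, 39 mm up, a stiff aluminium ring (0.3 N m) carries the red mark: leave it as set.
- timer_knob (a joint): Knob angle in rad, growing clockwise seen from above; 0 when the pointer points along the timer's +x; turns from 0 to 2.2, friction about 0.06 N m, stays where left. The red mark always lies 0.3 to 1.5 rad clockwise of the starting pointer.
- pointer (a point): Tip of the knob's white pointer line, 31 mm from the knob's axis, 45 mm above the work surface; turns with the knob.
- red_mark (a point): Inner end of the red mark, 31 mm from the knob's axis, 45 mm above the work surface; the pointer meets it there.
- dye_bottle: Small brown dye bottle with black cap, 40 dia x 107 mm, standing behind the stand, on its -y or +y side. Origin: centre of its underside. Leave alone.
- tin: Round red-brown polish tin, 69 dia x 22 mm, behind the stand beside the bottle. Origin: centre of its underside. Leave alone.

How it is judged:
By the outcome, as a careful person would: the job done as asked, in the order asked, and still so for the second after the job is handed in, with the robot touching nothing.
It also fails if it takes over 56 s, if anything falls off the work surface, if the arm or the gripper's body presses on something with over 40 N, if the wrist force passes 120 N, or if a joint passes its speed limit or range.

## Working session

There is one attempt and no reset: what is moved stays moved. The work goes in short steps, Python scripts to look and compute and a tool call to move; the robot and the scene stay as the last step left them, time stands still between calls to the robot, and variables do not carry over. Pictures are saved under pics/ and viewed, at most 10 in all, crops included, and the job is handed in when it is done.

```bash
ls; mkdir -p pics
```

Run:
```python
from station import manip
import cv2,numpy as np,pickle
d={}
for n in ("scene","top"):
    s=manip.snapshot(n); d[n]=s
    cv2.imwrite(f"pics/{n}0.png",s["frame"][:,:,::-1])
    print(n,s["intrinsics"],s["extrinsics"].round(4) if hasattr(s["extrinsics"],'round') else s["extrinsics"], [k for k in s])
pickle.dump(d,open("s0.pkl","wb"))
print(manip.observe())
```

```text
pics
station.py
scene [[456.39695971   0.         324.1554727 ]
 [  0.         456.39695971 241.87617988]
 [  0.           0.           1.        ]] [[-0.7308 -0.6825  0.0111  0.4257]
 [ 0.3503 -0.361   0.8643 -0.3055]
 [-0.5859  0.6355  0.5029 -0.8061]
 [ 0.      0.      0.      1.    ]] ['frame', 'intrinsics', 'extrinsics']
top [[523.06009573   0.         311.71123171]
 [  0.         523.06009573 240.3427825 ]
 [  0.           0.           1.        ]] [[ 0.0156 -0.9998 -0.0117 -0.0022]
 [ 0.995   0.0144  0.0985 -0.5928]
 [-0.0983 -0.0132  0.9951 -1.0968]
 [ 0.      0.      0.      1.    ]] ['frame', 'intrinsics', 'extrinsics']
{'time': 0.1, 'qpos': array([-1.32141362e+00,  3.53551657e-01,  1.63406286e+00,  1.67214190e-05,
        1.15519256e+00, -2.38340788e-03]), 'joint_velocities': array([ 4.83936089e-04, -5.89972150e-06, -3.99138633e-03, -1.75023402e-03,
       -2.27689917e-04, -1.82744265e-03]), 'tau': array([ 2.60813231e-04, -6.06356120e+01, -3.42820823e+01,  2.66333439e-05,
        4.02087666e-03, -1.71464319e-05]), 'tool_pos': array([ 0.15560697, -0.60488048,  0.23065244]), 'tool_rot': array([-6.03527589e-04,  9.92087427e-01,  1.25547477e-01, -6.72110922e-05]), 'contact_force': array([-0.09969105, -0.00042972, -0.10682862]), 'wrist_torque': array([-0.02206491, -0.00713368,  0.04819971]), 'finger_force': 0.0, 'width': 0.08567463988510962}
```

View pics/scene0.png

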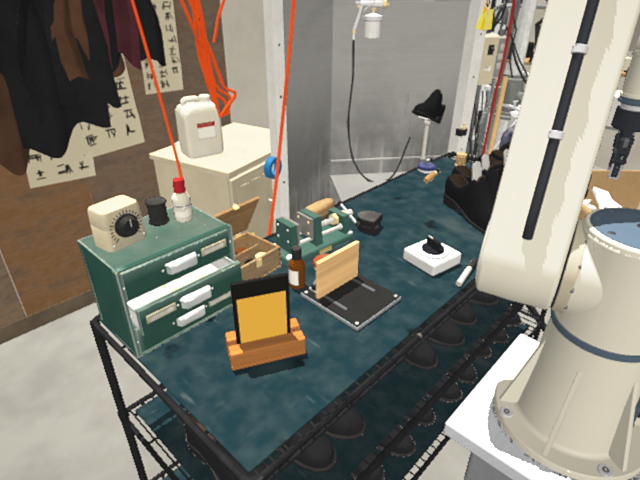

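View pics/top0.png

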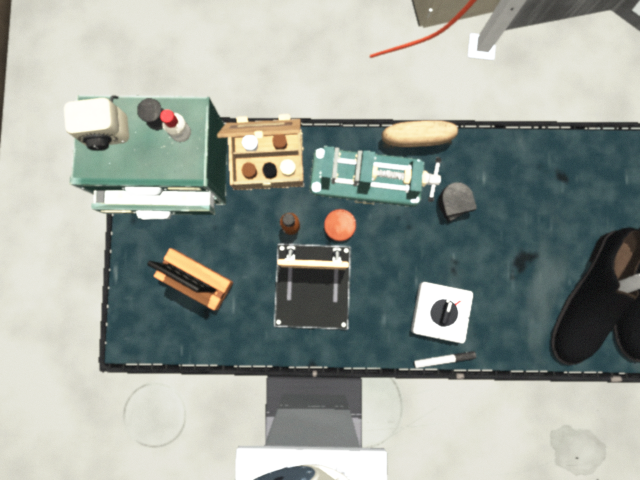

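The scene view shows the holder with the sheet at about (265,320), coat facing the camera, the stand at (350,290), and the timer at (432,255). In the top view they are at (190,280), (313,285) and (443,312). I'll enlarge the regions for exact corners.

Run:
```python
import cv2,numpy as np,pickle
d=pickle.load(open("s0.pkl","rb"))
t=d["top"]["frame"][:,:,::-1]; s=d["scene"]["frame"][:,:,::-1]
def crop(f,x0,y0,w,h,k):
    c=cv2.resize(f[y0:y0+h,x0:x0+w],None,fx=k,fy=k,interpolation=cv2.INTER_CUBIC)
    for x in range((x0+9)//10*10,x0+w,10):
        cv2.line(c,((x-x0)*k,0),((x-x0)*k,6 if x%50 else 14),(0,255,255),1)
        if x%20==0: cv2.putText(c,str(x),((x-x0)*k-8,18),0,.3,(0,255,255),1)
    for y in range((y0+9)//10*10,y0+h,10):
        cv2.line(c,(0,(y-y0)*k),(6,(y-y0)*k),(0,255,255),1)
        if y%20==0: cv2.putText(c,str(y),(8,(y-y0)*k+3),0,.3,(0,255,255),1)
    return c
m=np.zeros((600,800,3),np.uint8)
for (x,y),c in [((0,0),crop(t,140,240,100,75,4)),((0,300),crop(t,405,275,75,75,4)),((400,0),crop(t,265,205,100,130,4)) ]:
    m[y:y+c.shape[0],x:x+c.shape[1]]=c[:600-y,:800-x]
cv2.imwrite("pics/m1.png",m)
cv2.imwrite("pics/m2.png",crop(s,215,235,190,145,4))
```

```text
(no output)
```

View pics/m1.png

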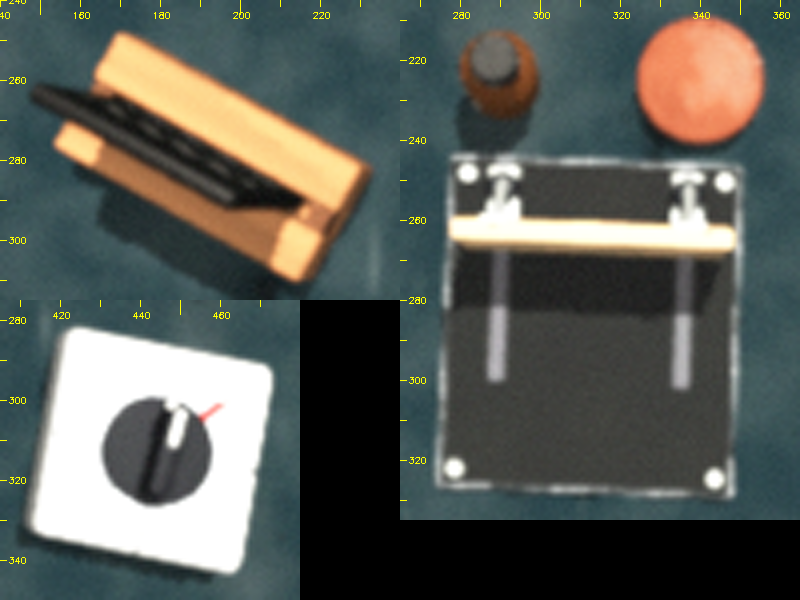

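View pics/m2.png

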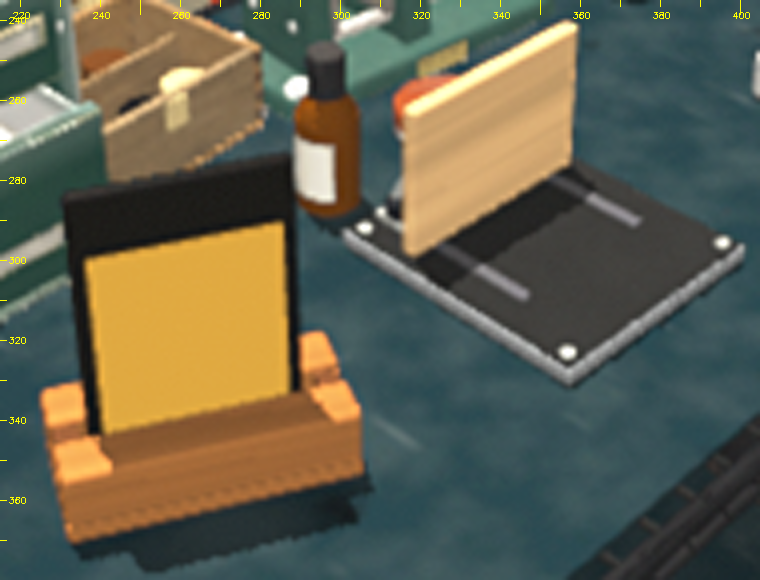

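The corners are readable in both views: holder, sheet top edge and coat, stand base, backrest front face, timer housing, and the red mark at about (455,304.5) in the top view. I'll fit the poses by least squares over both cameras.

Create h.py:
```python
import numpy as np,pickle
from scipy.optimize import least_squares
def proj(s,P):
    P=np.atleast_2d(P); E=s["extrinsics"];K=s["intrinsics"]
    c=P@E[:3,:3].T+E[:3,3]
    return np.c_[K[0,0]*c[:,0]/-c[:,2]+K[0,2], K[1,1]*-c[:,1]/-c[:,2]+K[1,2]]
def pose(p,L):
    L=np.atleast_2d(L).astype(float); c,s=np.cos(p[2]),np.sin(p[2])
    return np.c_[p[0]+c*L[:,0]-s*L[:,1],p[1]+s*L[:,0]+c*L[:,1],L[:,2]]
def onplane(s,uv,z):
    E=s["extrinsics"];K=s["intrinsics"];R=E[:3,:3]
    d=R.T@np.array([(uv[0]-K[0,2])/K[0,0],-(uv[1]-K[1,2])/K[1,1],-1]);o=-R.T@E[:3,3]
    return o+d*(z-o[2])/d[2]
```

Run:
```python
from h import *
d=pickle.load(open("s0.pkl","rb"))
for n in d: print(n,"cam at",(-d[n]["extrinsics"][:3,:3].T@d[n]["extrinsics"][:3,3]).round(3))
def fit(name,x0,obs,extra=None):
    def f(p): return np.concatenate([(proj(d[c],pose(p,np.array(l(p) if callable(l) else l)))[0]-uv) for c,l,uv in obs])
    r=least_squares(f,x0,loss="soft_l1"); print(name,r.x.round(4)); 
    for o,e in zip(obs,f(r.x).reshape(-1,2)): print("   ",o[0],o[2],e.round(1))
h=.041
fit("holder",[.55,.3,-.5],[("top",(.035,.075,h),(170.5,248)),("top",(.035,-.075,h),(232.5,282)),("top",(-.035,.075,h),(153.8,275)),("top",(-.035,-.075,h),(214.3,310.8)),
 ("scene",(-.035,.075,0),(233,370.5)),("scene",(-.035,-.075,0),(305.5,353.8)),("scene",(-.035,-.075,h),(305,336))])
fit("sheet",[.55,.3,-.5],[("top",(0,.055,.18),(149.2,263)),("top",(0,-.055,.18),(197.5,290.3)),("scene",(-.005,.055,.18),(231.3,285)),("scene",(-.005,-.055,.18),(287.5,274))])
b=.012
fit("stand",[.5,0,0,.0],[("top",(.09,.08,b),(278,244.2)),("top",(.09,-.08,b),(350.5,247)),("top",(-.09,-.08,b),(348.8,328.7)),("top",(-.09,.08,b),(274.2,326.7)),
 ("scene",(.09,.08,b),(301.2,293.7)),("scene",(-.09,.08,b),(357.5,328.7)),("scene",(-.09,-.08,b),(401.2,296.7)),
 ("scene",lambda p:(p[3],.07,.112),(316.2,263.7)),("scene",lambda p:(p[3],-.07,.112),(358,242)),("scene",lambda p:(p[3],.07,b),(316.2,298.7)),("scene",lambda p:(p[3],-.07,b),(358,276.2)),
 ("top",lambda p:(p[3],.07,.112),(278,265)),("top",lambda p:(p[3],-.07,.112),(349,267.5))])
t=.035
fit("timer",[.5,-.3,-.15],[("top",(.055,.055,t),(423,282.5)),("top",(.055,-.055,t),(473,291.2)),("top",(-.055,-.055,t),(465,343.7)),("top",(-.055,.055,t),(413,332.5)),("top",(0,0,.045),(444.5,312.7))])
c=onplane(d["top"],(444.5,312.7),.045);m=onplane(d["top"],(455,304.5),.045);p=onplane(d["top"],(451.5,301.5),.069)
print(c,m,np.hypot(*(m-c)[:2]),np.arctan2(*(m-c)[1::-1]),p)
```

```text
scene cam at [-0.054  0.693  0.665]
top cam at [ 0.482 -0.008  1.15 ]
holder [ 0.5057  0.2578 -0.4936]
    top (170.5, 248) [ 0.2 -0.6]
    top (232.5, 282) [-1.1 -0.2]
    top (153.8, 275) [0.1 1.1]
    top (214.3, 310.8) [0.5 0.1]
    scene (233, 370.5) [-1.1 -0.5]
    scene (305.5, 353.8) [ 0.2 -0.7]
    scene (305, 336) [0.5 1.8]
sheet [ 0.5064  0.2607 -0.474 ]
    top (149.2, 263) [-1.6 -0.3]
    top (197.5, 290.3) [1.5 0.3]
    scene (231.3, 285) [-1.3 -0.1]
    scene (287.5, 274) [ 1.1 -0.2]
stand [ 0.4932  0.0036 -0.0222  0.0405]
    top (278, 244.2) [-0.5 -0. ]
    top (350.5, 247) [ 0.3 -0.1]
    top (348.8, 328.7) [-0.6  1.6]
    top (274.2, 326.7) [-0.4  0.7]
    scene (301.2, 293.7) [-1.  -1.8]
    scene (357.5, 328.7) [-0.1 -1.3]
    scene (401.2, 296.7) [ 0.2 -1. ]
    scene (316.2, 263.7) [ 1.8 -0.5]
    scene (358, 242) [ 0.9 -0.9]
    scene (316.2, 298.7) [1.6 0.4]
    scene (358, 276.2) [-1.1 -0.9]
    top (278, 265) [-0.4 -0.4]
    top (349, 267.5) [-0.9 -0.3]
timer [ 0.4437 -0.2732 -0.1798]
    top (423, 282.5) [-0.8 -0.9]
    top (473, 291.2) [0.6 0.5]
    top (465, 343.7) [-0.1 -0.2]
    top (413, 332.5) [0.1 0.6]
    top (444.5, 312.7) [ 0.1 -0.2]
[ 0.44342547 -0.27303858  0.045     ] [ 0.4607743  -0.29508049  0.045     ] 0.02805045267318234 -0.9039807869693323 [ 0.46721976 -0.28177597  0.069     ]
```

Add to h.py:
```python
def yaw(q): return 2*np.arctan2(q[2],q[1])   # tool pointing down
def go(x,y,z,a):
    from station import manip
    o=manip.observe();p=np.array(o["tool_pos"]);b=yaw(o["tool_rot"])
    D=np.array([x,y,z])-p
    for lab,t in(("now",b),("after turn",a)):
        print(lab,"dx %.4f dy %.4f dz %.4f"%(D[0]*np.cos(t)+D[1]*np.sin(t),D[0]*np.sin(t)-D[1]*np.cos(t),-D[2]),end=" | ")
    print("turn %.4f"%-((a-b+np.pi)%(2*np.pi)-np.pi))
```

```text
(no output)
```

>>> shift_gripper(deltas=[{"aperture": 0.085,"yaw": -0.119},{"aperture": 0.085,"yaw": -0.119},{"aperture": 0.085,"yaw": -0.119},{"aperture": 0.085,"yaw": -0.119},{"aperture": 0.085,"yaw": -0.119},{"aperture": 0.085,"yaw": -0.119},{"aperture": 0.085,"yaw": -0.12}], grip_n=40)

```text
time: 0.68
tool_pos: [0.1557, -0.605, 0.2308]
tool_rot: [-0.0, 0.855, 0.519, 0.0]
contact_force: [0.5, 0.6, -0.6]
width: 0.0851
finger_force: 0.0
```

```bash
python3 -c "
from h import *
go(.506,.259,.231,1.086)"
```

```text
now dx 0.9282 dy -0.0874 dz -0.0002 | after turn dx 0.9277 dy -0.0927 dz -0.0002 | turn 0.0057
```

>>> shift_gripper(deltas=[{"aperture": 0.085,"dx": 0.03,"dy": -0.0036},{"aperture": 0.085,"dx": 0.036,"dy": -0.0036},{"aperture": 0.085,"dx": 0.036,"dy": -0.0036},{"aperture": 0.085,"dx": 0.036,"dy": -0.0036},{"aperture": 0.085,"dx": 0.036,"dy": -0.0036},{"aperture": 0.085,"dx": 0.036,"dy": -0.0036},{"aperture": 0.085,"dx": 0.036,"dy": -0.0036},{"aperture": 0.085,"dx": 0.036,"dy": -0.0036}])

```text
time: 1.35
tool_pos: [0.2618, -0.3406, 0.2311]
tool_rot: [-0.0, 0.856, 0.516, 0.0]
contact_force: [-0.1, -1.4, 0.0]
width: 0.085
finger_force: 0.0
```

>>> shift_gripper(deltas=[{"aperture": 0.085,"dx": 0.036,"dy": -0.0036},{"aperture": 0.085,"dx": 0.036,"dy": -0.0036},{"aperture": 0.085,"dx": 0.036,"dy": -0.0036},{"aperture": 0.085,"dx": 0.036,"dy": -0.0036},{"aperture": 0.085,"dx": 0.036,"dy": -0.0036},{"aperture": 0.085,"dx": 0.036,"dy": -0.0036},{"aperture": 0.085,"dx": 0.036,"dy": -0.0036},{"aperture": 0.085,"dx": 0.036,"dy": -0.0036}])

```text
time: 2.02
tool_pos: [0.3706, -0.0724, 0.2313]
tool_rot: [0.0, 0.856, 0.517, 0.0]
contact_force: [1.0, -0.0, 0.4]
width: 0.0849
finger_force: 0.0
```

>>> shift_gripper(deltas=[{"aperture": 0.085,"dx": 0.036,"dy": -0.0036},{"aperture": 0.085,"dx": 0.036,"dy": -0.0036},{"aperture": 0.085,"dx": 0.036,"dy": -0.0036},{"aperture": 0.085,"dx": 0.036,"dy": -0.0036},{"aperture": 0.085,"dx": 0.036,"dy": -0.0036},{"aperture": 0.085,"dx": 0.036,"dy": -0.0036},{"aperture": 0.085,"dx": 0.036,"dy": -0.0036},{"aperture": 0.085,"dx": 0.036,"dy": -0.0036}])

```text
time: 2.68
tool_pos: [0.4794, 0.1959, 0.231]
tool_rot: [0.0, 0.856, 0.517, -0.0]
contact_force: [0.2, -0.2, 0.7]
width: 0.0847
finger_force: 0.0
```

Run:
```python
from h import *
go(.506,.259,.149,1.086)
```

```text
now dx 0.0682 dy -0.0058 dz 0.0820 | after turn dx 0.0682 dy -0.0058 dz 0.0820 | turn 0.0002
```

>>> shift_gripper(deltas=[{"aperture": 0.085,"dx": 0.03,"dy": -0.003},{"aperture": 0.085,"dx": 0.025,"dy": -0.002},{"aperture": 0.085,"dx": 0.013,"dy": -0.001},{"aperture": 0.085},{"aperture": 0.085}])

```text
time: 3.1
tool_pos: [0.5052, 0.2567, 0.2307]
tool_rot: [0.0, 0.856, 0.517, -0.001]
contact_force: [0.3, -0.7, -0.3]
width: 0.0851
finger_force: 0.0
```

Run:
```python
from h import *
from station import manip
import cv2
s=manip.snapshot("wrist");pickle.dump(s,open("w1.pkl","wb"))
cv2.imwrite("pics/w1.png",s["frame"][:,:,::-1]);print(s["intrinsics"],s["extrinsics"])
go(.506,.259,.149,1.086)
```

```text
[[371.64829954   0.         319.57989488]
 [  0.         371.64829954 238.03052335]
 [  0.           0.           1.        ]] [[ 0.88557612 -0.46448651 -0.00268712 -0.32708812]
 [ 0.44078824  0.8421901  -0.31051823 -0.39716809]
 [ 0.14649459  0.27380308  0.95056363 -0.52353479]
 [ 0.          0.          0.          1.        ]]
now dx 0.0031 dy -0.0005 dz 0.0818 | after turn dx 0.0031 dy -0.0005 dz 0.0818 | turn -0.0001
```

View pics/w1.png

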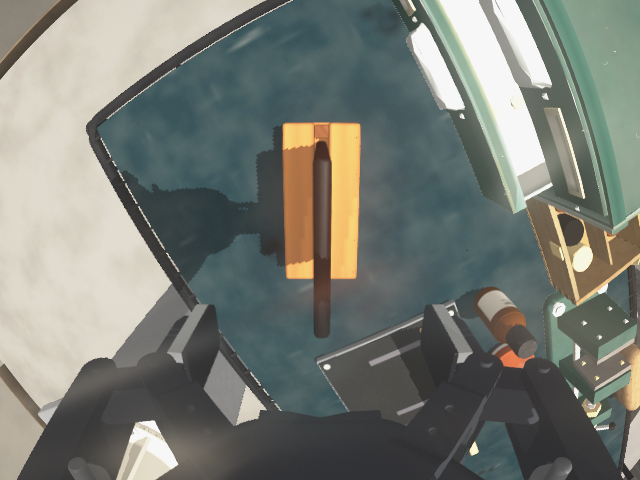

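The wrist view shows the sheet's top edge running straight down the picture from about (322,142) to (322,337), between the fingers. I'll check this against the fisheye model.

Add to h.py:
```python
def fish(s,P):
    P=np.atleast_2d(P);E=s["extrinsics"];K=s["intrinsics"];c=P@E[:3,:3].T+E[:3,3]
    x,y,z=c[:,0],-c[:,1],-c[:,2];r=np.hypot(x,y);t=np.arctan2(r,z)
    return np.c_[K[0,0]*t*x/r+K[0,2],K[1,1]*t*y/r+K[1,2]]
def fishplane(s,uv,z):
    E=s["extrinsics"];K=s["intrinsics"];R=E[:3,:3];v=np.array([(uv[0]-K[0,2])/K[0,0],(uv[1]-K[1,2])/K[1,1]]);t=np.hypot(*v)
    d=R.T@np.array([np.sin(t)*v[0]/t,-np.sin(t)*v[1]/t,-np.cos(t)]);o=-R.T@E[:3,3]
    return o+d*(z-o[2])/d[2]
```

Run:
```python
from h import *
s=pickle.load(open("w1.pkl","rb"))
a=fishplane(s,(322,146),.18);b=fishplane(s,(322,334),.18);print(a,b,np.hypot(*(a-b)[:2]),(a+b)/2,np.arctan2(*(a-b)[1::-1])-np.pi/2)
print(fish(s,[b]))
print(fishplane(s,(317,360),.012))
```

```text
[0.53594075 0.31388379 0.18      ] [0.48418005 0.21469525 0.18      ] 0.11188179694434387 [0.5100604  0.26428952 0.18      ] -0.4809677619304853
[[322. 334.]]
[0.41180299 0.08750309 0.012     ]
```

>>> shift_gripper(deltas=[{"aperture": 0.085,"dx": 0.006,"dy": 0.0005,"dz": 0.02},{"aperture": 0.085,"dz": 0.02},{"aperture": 0.085,"dz": 0.02},{"aperture": 0.085,"dz": 0.015},{"aperture": 0.085,"dz": 0.007},{"aperture": 0.085}])

```text
time: 3.65
tool_pos: [0.5077, 0.2604, 0.148]
tool_rot: [-0.0, 0.856, 0.516, -0.002]
contact_force: [-0.4, 0.4, -0.4]
width: 0.085
finger_force: 0.0
```

>>> shift_gripper(deltas=[{"aperture": 0.02},{"aperture": 0.02},{"aperture": 0.02},{"aperture": 0.0},{"aperture": 0.0},{"aperture": 0.0},{"aperture": 0.0},{"aperture": 0.0}], grip_n=50)

```text
time: 4.32
tool_pos: [0.5093, 0.2623, 0.1498]
tool_rot: [0.0, 0.856, 0.517, 0.0]
contact_force: [0.5, 0.6, 3.7]
width: 0.0088
finger_force: 49.4
```

>>> shift_gripper(deltas=[{"aperture": 0.0,"dz": -0.004},{"aperture": 0.0,"dz": -0.008},{"aperture": 0.0,"dz": -0.01},{"aperture": 0.0,"dz": -0.01},{"aperture": 0.0,"dz": -0.01},{"aperture": 0.0,"dz": -0.01},{"aperture": 0.0,"dz": -0.008},{"aperture": 0.0}])

```text
time: 4.98
tool_pos: [0.51, 0.2626, 0.2117]
tool_rot: [0.0, 0.856, 0.517, 0.002]
contact_force: [-0.0, 0.6, -2.1]
width: 0.0094
finger_force: 48.8
```

Run:
```python
from h import *
go(.44,.0,.205,1.549)
```

```text
now dx -0.2649 dy 0.0605 dz 0.0067 | after turn dx -0.2640 dy -0.0642 dz 0.0067 | turn -0.4632
```

>>> shift_gripper(deltas=[{"aperture": 0.0,"dx": -0.01,"dy": 0.003},{"aperture": 0.0,"dx": -0.02,"dy": 0.005},{"aperture": 0.0,"dx": -0.025,"dy": 0.005},{"aperture": 0.0,"dx": -0.025,"dy": 0.005},{"aperture": 0.0,"dx": -0.025,"dy": 0.005},{"aperture": 0.0,"dx": -0.025,"dy": 0.006},{"aperture": 0.0,"dx": -0.025,"dy": 0.006},{"aperture": 0.0,"dx": -0.025,"dy": 0.006}])

```text
time: 5.65
tool_pos: [0.4599, 0.082, 0.2086]
tool_rot: [-0.0, 0.856, 0.517, -0.001]
contact_force: [0.4, 0.2, -1.9]
width: 0.0091
finger_force: 48.7
```

>>> shift_gripper(deltas=[{"aperture": 0.0,"dx": -0.025,"dy": 0.006},{"aperture": 0.0,"dx": -0.025,"dy": 0.006},{"aperture": 0.0,"dx": -0.02,"dy": 0.005,"yaw": -0.05},{"aperture": 0.0,"dx": -0.01,"dy": 0.003,"yaw": -0.09},{"aperture": 0.0,"yaw": -0.1},{"aperture": 0.0,"yaw": -0.1},{"aperture": 0.0,"yaw": -0.08},{"aperture": 0.0,"yaw": -0.0432}])

```text
time: 6.32
tool_pos: [0.4412, 0.0029, 0.2087]
tool_rot: [-0.0, 0.713, 0.701, -0.001]
contact_force: [1.0, 0.7, -2.3]
width: 0.0092
finger_force: 48.7
```

>>> shift_gripper(deltas=[{"aperture": 0},{"aperture": 0}])

```text
time: 6.48
tool_pos: [0.4415, 0.0032, 0.2088]
tool_rot: [-0.0, 0.715, 0.699, -0.0]
contact_force: [-0.3, -0.2, -2.6]
width: 0.0094
finger_force: 48.7
```

Run:
```python
from h import *
from station import manip
import cv2
for n in("wrist","scene"):
    s=manip.snapshot(n);pickle.dump(s,open(n+"2.pkl","wb"));cv2.imwrite(f"pics/{n}2.png",s["frame"][:,:,::-1])
go(.5019,.0036,.205,1.549)
```

```text
now dx 0.0016 dy 0.0601 dz 0.0040 | after turn dx 0.0016 dy 0.0601 dz 0.0040 | turn -0.0016
```

View pics/wrist2.png

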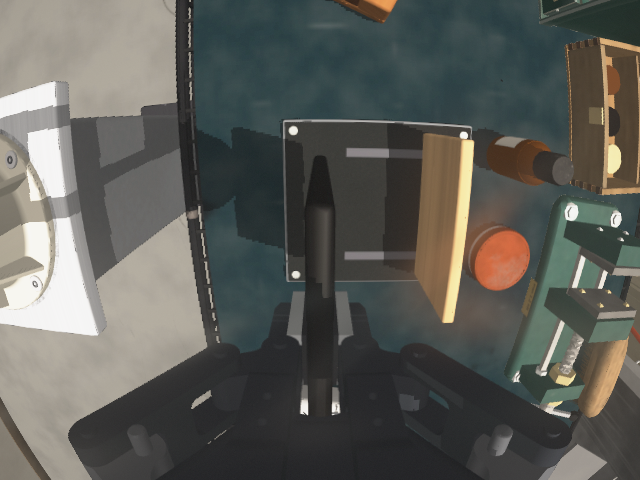

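The wrist view shows the stand. The base corners are at (284,122), (470,127) and (288,280). The backrest front face has its bottom edge at (423,134) to (415,277) and its top edge at (460,138) to (441,320). The held sheet's +y top corner is at about (320,205) and its bottom corner at (320,156).

Run:
```python
from h import *
s=pickle.load(open("wrist2.pkl","rb"))
for n,uv,z in [("base f+",(284,122),.012),("base b+",(471,126.5),.012),("base f-",(287.5,281),.012),("bb+",(423,134),.012),("bb-",(415,277),.012),("bt+",(460,138),.112),("bt-",(441,320),.112),("sheet top+",(320,205),.239),("sheet bot+",(320,157),.069)]:
    print(n,fishplane(s,uv,z).round(4), pose([0,0,.0222],fishplane(s,uv,z)-np.array([.4932,.0036,0])).round(4)[0])
c=cv=None
import cv2
f=pickle.load(open("scene2.pkl","rb"))["frame"][:,:,::-1]
cv2.imwrite("pics/sc2.png",cv2.resize(f[190:340,270:430],None,fx=4,fy=4,interpolation=cv2.INTER_CUBIC))
```

```text
base f+ [0.4096 0.082  0.012 ] [-0.0853  0.0765  0.012 ]
base b+ [0.5855 0.0795 0.012 ] [0.0906 0.0779 0.012 ]
base f- [ 0.4059 -0.0734  0.012 ] [-0.0856 -0.079   0.012 ]
bb+ [0.5371 0.0703 0.012 ] [0.0424 0.0677 0.012 ]
bb- [ 0.5357 -0.0727  0.012 ] [ 0.0441 -0.0753  0.012 ]
bt+ [0.5355 0.0718 0.112 ] [0.0408 0.0692 0.112 ]
bt- [ 0.5325 -0.0649  0.112 ] [ 0.0408 -0.0676  0.112 ]
sheet top+ [0.4419 0.0556 0.239 ] [-0.0525  0.0509  0.239 ]
sheet bot+ [0.4416 0.0543 0.069 ] [-0.0528  0.0495  0.069 ]
```

View pics/sc2.png

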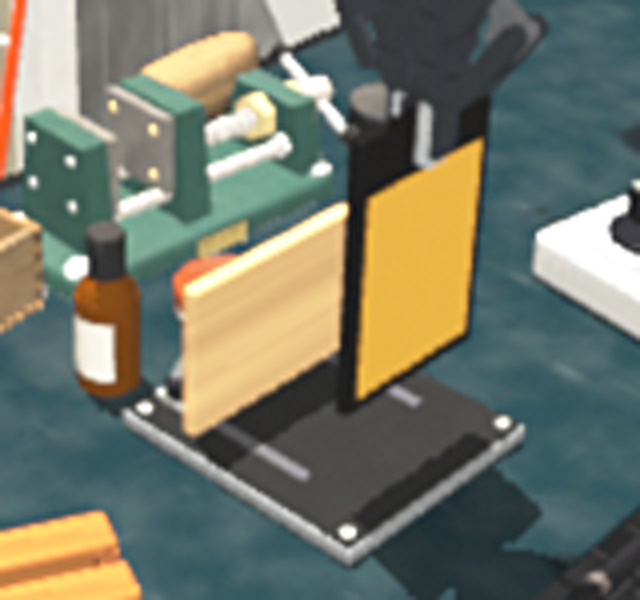

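The scene view shows the sheet hanging upright over the base. Its lower corners are at about (356,292.5) and (388,274) and its top right corner at (392,214), with the coat facing the camera. I'll work out its lateral offset relative to the stand in both cameras.

Run:
```python
from h import *
s=pickle.load(open("scene2.pkl","rb"))
ob=[((-.005,.055,0),(356.2+.3,292.3)),((-.005,-.055,0),(387.2,274)),((-.005,-.055,.17),(392.3,214))]
def f(p): return np.concatenate([proj(s,pose(p,l)+[0,0,p[3]])[0]-uv for l,uv in ob])
r=least_squares(f,[.44,0,-.02,.07]);print("sheet",r.x,r.fun.round(1), pose([0,0,.0222],[r.x[0]-.4932,r.x[1]-.0036,0]))
# stand from scene only
b=.012
O=[((.09,.08,b),(301.2,293.7)),((-.09,.08,b),(357.5,328.7)),((-.09,-.08,b),(401.2,296.7))]
B=[((.07,.112),(316.2,263.7)),((-.07,.112),(358,242)),((.07,b),(316.2,298.7)),((-.07,b),(358,276.2))]
def g(p): return np.concatenate([proj(s,pose(p,l))[0]-uv for l,uv in O]+[proj(s,pose(p,(p[3],)+l))[0]-uv for l,uv in B])
q=least_squares(g,[.49,0,-.02,.04]);print("stand",q.x,q.fun.round(1))
c,d=np.cos(q.x[2]),np.sin(q.x[2]);D=r.x[:2]-q.x[:2];print("rel",D[0]*c+D[1]*d,-D[0]*d+D[1]*c)
```

```text
sheet [ 0.48292155 -0.059674   -0.06615612  0.01888821] [ 0.2 -0.3 -0.5  0.4  0.3 -0.1] [[-0.00887135 -0.06348657  0.        ]]
stand [ 0.4892573   0.00676984 -0.03304797  0.04455714] [-0.8 -0.8 -0.3  0.3  0.9  0.6  0.7 -0.2  0.4 -0.5  0.5  0.7 -1.5 -0.4]
rel -0.004136863641373024 -0.06661691045903397
```

Run:
```python
from h import *
s=pickle.load(open("scene2.pkl","rb"))
ob=[((-.005,.055,0),(356.5,292.3)),((-.005,-.055,0),(387.2,274)),((-.005,-.055,.17),(392.3,214))]
def f(p): return np.concatenate([proj(s,pose([p[0],p[1],-.022],l)+[0,0,.0688])[0]-uv for l,uv in ob])
r=least_squares(f,[.44,0]);print("sheet",r.x,r.fun.round(1))
D=r.x-[.4893,.0068];c,d=np.cos(-.025),np.sin(-.025);print("rel",D[0]*c+D[1]*d,-D[0]*d+D[1]*c, "tcp .4415 .0032")
```

```text
sheet [0.43803653 0.0045333 ] [-0.7  2.9 -0.3  1.   1.  -5.2]
rel -0.05119078445327712 -0.003547443828913235 tcp .4415 .0032
```

>>> shift_gripper(deltas=[{"aperture": 0,"dx": 0.001,"dy": 0.008},{"aperture": 0,"dx": 0.001,"dy": 0.015},{"aperture": 0,"dx": 0.001,"dy": 0.015},{"aperture": 0,"dy": 0.015},{"aperture": 0,"dy": 0.0075,"dz": 0.005},{"aperture": 0,"dz": 0.01},{"aperture": 0,"dz": 0.01},{"aperture": 0,"dz": 0.008}])

```text
time: 7.25
tool_pos: [0.5011, 0.0052, 0.1743]
tool_rot: [-0.001, 0.715, 0.699, -0.001]
contact_force: [-0.9, 0.6, -1.9]
width: 0.0092
finger_force: 48.8
```

>>> shift_gripper(deltas=[{"aperture": 0,"dz": 0.006},{"aperture": 0,"dz": 0.004},{"aperture": 0,"dz": 0.003},{"aperture": 0},{"aperture": 0}])

```text
time: 7.67
tool_pos: [0.5027, 0.0052, 0.1634]
tool_rot: [0.0, 0.715, 0.699, 0.0]
contact_force: [-0.1, 0.2, -2.4]
width: 0.0093
finger_force: 48.8
```

Run:
```python
from h import *
go(.5022,.0058,.152,1.549)
```

```text
now dx 0.0006 dy -0.0005 dz 0.0114 | after turn dx 0.0006 dy -0.0005 dz 0.0114 | turn 0.0000
```

>>> shift_gripper(deltas=[{"aperture": 0,"dy": -0.0005,"dz": 0.002},{"aperture": 0,"dz": 0.002},{"aperture": 0,"dz": 0.002},{"aperture": 0,"dz": 0.001},{"aperture": 0,"dz": 0.001},{"aperture": 0}])

```text
time: 8.17
tool_pos: [0.5021, 0.0052, 0.1551]
tool_rot: [-0.0, 0.715, 0.699, -0.0]
contact_force: [0.5, -0.0, -2.0]
width: 0.0093
finger_force: 48.9
```

>>> shift_gripper(deltas=[{"aperture": 0,"dz": 0.001},{"aperture": 0},{"aperture": 0}])

```text
time: 8.42
tool_pos: [0.5022, 0.0052, 0.1543]
tool_rot: [-0.0, 0.715, 0.699, -0.0]
contact_force: [-0.3, -0.0, -2.0]
width: 0.0094
finger_force: 48.9
```

>>> shift_gripper(deltas=[{"aperture": 0,"dz": 0.001},{"aperture": 0},{"aperture": 0}])

```text
time: 8.67
tool_pos: [0.5022, 0.0052, 0.1532]
tool_rot: [-0.0, 0.715, 0.699, -0.0]
contact_force: [-0.1, -0.2, -2.0]
width: 0.009
finger_force: 48.9
```

>>> shift_gripper(deltas=[{"aperture": 0,"dz": 0.0007},{"aperture": 0},{"aperture": 0}])

```text
time: 8.92
tool_pos: [0.5022, 0.0052, 0.1526]
tool_rot: [-0.0, 0.715, 0.699, -0.0]
contact_force: [-0.2, 0.0, -2.2]
width: 0.0092
finger_force: 48.9
```

>>> shift_gripper(deltas=[{"aperture": 0,"dz": 0.0007},{"aperture": 0},{"aperture": 0}])

```text
time: 9.17
tool_pos: [0.5022, 0.0052, 0.1518]
tool_rot: [-0.0, 0.715, 0.699, -0.0]
contact_force: [-0.3, 1.0, -1.9]
width: 0.0094
finger_force: 48.9
```

>>> shift_gripper(deltas=[{"aperture": 0,"dz": 0.0007},{"aperture": 0},{"aperture": 0}])

```text
time: 9.42
tool_pos: [0.5026, 0.0052, 0.1518]
tool_rot: [0.0, 0.715, 0.699, 0.0]
contact_force: [-0.8, 0.2, 5.6]
width: 0.0089
finger_force: 49.9
```

>>> shift_gripper(deltas=[{"aperture": 0.014},{"aperture": 0.018},{"aperture": 0.022},{"aperture": 0.022},{"aperture": 0.022,"dz": -0.004},{"aperture": 0.022,"dz": -0.005},{"aperture": 0.022}], grip_n=20)

```text
time: 10.0
tool_pos: [0.5029, 0.0052, 0.1612]
tool_rot: [0.0, 0.715, 0.699, 0.001]
contact_force: [0.5, -0.7, 0.7]
width: 0.0221
finger_force: 0.0
```

>>> shift_gripper(deltas=[{"aperture": 0.022,"dy": 0.002},{"aperture": 0.022,"dy": 0.003},{"aperture": 0.022,"dy": 0.003},{"aperture": 0.022,"dy": 0.003},{"aperture": 0.022,"dy": 0.003},{"aperture": 0.022}])

```text
time: 10.5
tool_pos: [0.517, 0.0049, 0.1601]
tool_rot: [0.0, 0.715, 0.699, 0.0]
contact_force: [0.2, -0.4, -0.2]
width: 0.0221
finger_force: 0.0
```

Run:
```python
from h import *
from station import manip
import cv2
s=manip.snapshot("scene");f=s["frame"][:,:,::-1]
cv2.imwrite("pics/sc3.png",cv2.resize(f[190:340,270:430],None,fx=4,fy=4,interpolation=cv2.INTER_CUBIC))
```

```text
(no output)
```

View pics/sc3.png

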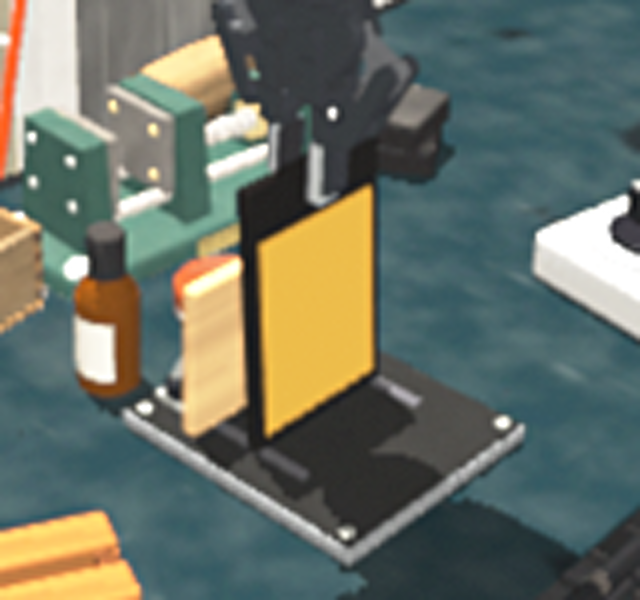

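The sheet stands on the rubber and leans slightly back between the fingers. Its lower corner is at about (333,302) and its top left corner at (330,237). I'll carry on lowering it back onto the backrest.

>>> shift_gripper(deltas=[{"aperture": 0.022,"dy": 0.003},{"aperture": 0.022,"dy": 0.003},{"aperture": 0.022,"dy": 0.003},{"aperture": 0.022,"dy": 0.003},{"aperture": 0.022,"dy": 0.003},{"aperture": 0.022,"dy": 0.002},{"aperture": 0.022,"dy": 0.002},{"aperture": 0.022,"dy": 0.002}])

```text
time: 11.22
tool_pos: [0.5374, 0.0044, 0.1601]
tool_rot: [-0.0, 0.715, 0.699, -0.0]
contact_force: [-0.5, -0.0, -0.4]
width: 0.0219
finger_force: 0.1
```

>>> shift_gripper(deltas=[{"aperture": 0.022,"dy": 0.002},{"aperture": 0.022,"dy": 0.001},{"aperture": 0.022},{"aperture": 0.022}])

```text
time: 11.55
tool_pos: [0.5402, 0.0044, 0.1602]
tool_rot: [0.0, 0.715, 0.699, 0.0]
contact_force: [0.4, -0.3, 0.3]
width: 0.0218
finger_force: 0.1
```

Run:
```python
from h import *
from station import manip
import cv2
s=manip.snapshot("scene");pickle.dump(s,open("scene4.pkl","wb"));f=s["frame"][:,:,::-1]
w=manip.snapshot("wrist");pickle.dump(w,open("wrist4.pkl","wb"))
cv2.imwrite("pics/sc4.png",np.hstack([cv2.resize(f[210:330,290:390],(400,480),interpolation=cv2.INTER_CUBIC),cv2.resize(w["frame"][80:400,200:467,::-1],(400,480))]))
```

```text
(no output)
```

View pics/sc4.png

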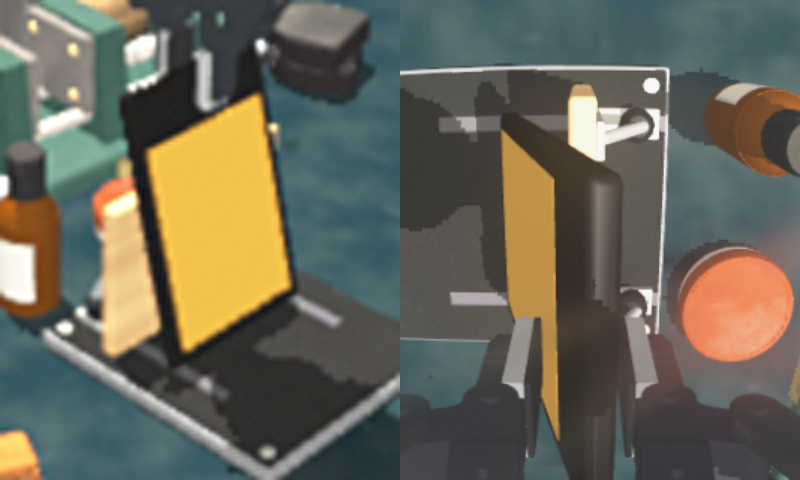

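The sheet leans near the backrest, and it may still be touching the rear finger. I'll open slowly so it settles.

>>> shift_gripper(deltas=[{"aperture": 0.024,"dy": 0.0005},{"aperture": 0.026,"dy": 0.0005},{"aperture": 0.028,"dy": 0.0005},{"aperture": 0.03,"dy": 0.0005},{"aperture": 0.032},{"aperture": 0.032}])

```text
time: 12.15
tool_pos: [0.5422, 0.0043, 0.1602]
tool_rot: [-0.0, 0.715, 0.699, -0.0]
contact_force: [0.1, 0.7, 0.2]
width: 0.0318
finger_force: 0.0
```

Run:
```python
from h import *
from station import manip
import cv2
s=manip.snapshot("scene");pickle.dump(s,open("scene5.pkl","wb"));f=s["frame"][:,:,::-1]
w=manip.snapshot("wrist");pickle.dump(w,open("wrist5.pkl","wb"))
o=pickle.load(open("scene4.pkl","rb"))["frame"];ow=pickle.load(open("wrist4.pkl","rb"))["frame"]
print(np.abs(o[240:320,320:365].astype(int)-s["frame"][240:320,320:365]).mean(), np.abs(o[300:330,340:400].astype(int)-s["frame"][300:330,340:400]).mean())
cv2.imwrite("pics/sc5.png",np.hstack([cv2.resize(f[210:330,290:390],(400,480),interpolation=cv2.INTER_CUBIC),cv2.resize(w["frame"][80:400,200:467,::-1],(400,480))]))
```

```text
3.871111111111111 1.222962962962963
```

Create coat.py:
```python
from h import *
import cv2
def quad(s):
    h=cv2.cvtColor(s["frame"],cv2.COLOR_RGB2HSV)
    m=cv2.inRange(h,(16,150,150),(28,255,255));m[:, :300]=0;m[:200]=0
    n,l,st,_=cv2.connectedComponentsWithStats(m);k=1+st[1:,4].argmax();m=(l==k).astype(np.uint8)
    m=cv2.morphologyEx(m,cv2.MORPH_CLOSE,np.ones((5,5)))
    c=max(cv2.findContours(m,0,cv2.CHAIN_APPROX_NONE)[0],key=cv2.contourArea)
    H=cv2.convexHull(c)
    for e in np.arange(1,15,.5):
        q=cv2.approxPolyDP(H,e,True)[:,0]
        if len(q)==4: break
    # refine: line fit to contour points on each side
    P=c[:,0].astype(float);L=[]
    for i in range(4):
        a,b=q[i].astype(float),q[(i+1)%4].astype(float);d=(b-a)/np.linalg.norm(b-a);t=(P-a)@d;r=np.abs((P-a)@[-d[1],d[0]]);n=np.linalg.norm(b-a)
        S=P[(r<2)&(t>.1*n)&(t<.9*n)];vx,vy,x,y=cv2.fitLine(S.astype(np.float32),cv2.DIST_HUBER,0,.01,.01).ravel();L.append(np.cross([x,y,1],[x+vx,y+vy,1]))
    X=[np.cross(L[i-1],L[i]) for i in range(4)];X=np.array([x[:2]/x[2] for x in X])
    # order: TL,TR,BR,BL
    i=X.sum(1).argsort(); o=sorted(X,key=lambda p:p[1]); T=sorted(o[:2],key=lambda p:p[0]);B=sorted(o[2:],key=lambda p:p[0])
    X=np.array([T[0],T[1],B[1],B[0]]); X+= (X-X.mean(0))/np.linalg.norm(X-X.mean(0),axis=1)[:,None]*.6
    return X
def model(s,x,y,yw,tilt,z,w,zb):   # x,y,z of back lower edge centre
    L=np.array([(-.01,w,.135),(-.01,-w,.135),(-.01,-w,zb),(-.01,w,zb)]);c,n=np.cos(tilt),np.sin(tilt)
    L=np.c_[c*L[:,0]+n*L[:,2],L[:,1],-n*L[:,0]+c*L[:,2]]
    return proj(s,pose([x,y,yw],L)+[0,0,z])
```

Run:
```python
from coat import *
s2=pickle.load(open("scene2.pkl","rb"));Q2=quad(s2);print(Q2.round(1).tolist())
f=lambda p:(model(s2,p[0],p[1],-.022,0,.069,p[2],p[3])-Q2).ravel()
r=least_squares(f,[.446,.003,.045,.01]);print(r.x,r.fun.round(1));w,zb=r.x[2:]
for n in(4,5):
    s=pickle.load(open(f"scene{n}.pkl","rb"));Q=quad(s);print(Q.round(1).tolist())
    for W,Z in((w,zb),(.05,.01),(.05,.012)):
        g=lambda p:(model(s,p[0],p[1],p[2],p[3],.012,W,Z)-Q).ravel()
        r=least_squares(g,[.507,.003,-.02,.25]);print(r.x.round(4),np.degrees(r.x[3]).round(1),r.fun.round(1))
```

```text
[[361.4, 239.0], [390.1, 224.0], [385.6, 272.8], [358.9, 289.7]]
[0.44421256 0.00164823 0.04724101 0.00809557] [ 0.3  0.2 -0.  -0.1 -0.1 -0.2 -0.2  0.1]
[[326.1, 247.4], [354.2, 232.6], [362.2, 281.4], [335.5, 298.0]]
[ 0.5055  0.0035 -0.0247  0.2621] 15.0 [-0.  -0.2  0.   0.2 -0.1 -0.   0.1  0. ]
[ 5.044e-01  4.000e-03 -5.000e-04  2.634e-01] 15.1 [-0.5  0.8  0.4 -0.1  0.4 -1.2 -0.2  0.3]
[ 0.5028  0.0051 -0.0033  0.2701] 15.5 [-0.7  1.2  0.4  0.3  0.5 -1.5 -0.2 -0. ]
[[325.3, 247.2], [353.6, 232.6], [362.1, 281.3], [335.5, 297.9]]
[ 0.5054  0.0037 -0.027   0.2785] 16.0 [ 0.1 -0.1 -0.   0.1 -0.   0.1  0.   0. ]
[ 0.5043  0.0042 -0.0029  0.2796] 16.0 [-0.5  0.9  0.4 -0.2  0.5 -1.1 -0.3  0.3]
[ 0.5026  0.0053 -0.0059  0.2864] 16.4 [-0.6  1.2  0.4  0.1  0.6 -1.4 -0.3 -0. ]
```

The fit is within 0.2 px: the sheet leans 16°, with yaw -0.027 against -0.022 for the stand, and it is centred. I'll withdraw straight up and confirm it stays.

>>> shift_gripper(deltas=[{"aperture": 0.032,"dz": -0.004},{"aperture": 0.032,"dz": -0.008},{"aperture": 0.032,"dz": -0.012},{"aperture": 0.032,"dz": -0.02},{"aperture": 0.032,"dz": -0.025},{"aperture": 0.032,"dz": -0.025},{"aperture": 0.032}])

```text
time: 12.83
tool_pos: [0.5449, 0.0044, 0.2599]
tool_rot: [0.003, 0.715, 0.699, 0.003]
contact_force: [0.8, 0.0, 1.4]
width: 0.032
finger_force: 0.0
```

Run:
```python
from coat import *
from station import manip
s=manip.snapshot("scene");pickle.dump(s,open("scene6.pkl","wb"));Q=quad(s)
g=lambda p:(model(s,p[0],p[1],p[2],p[3],.012,.0472,.0081)-Q).ravel()
r=least_squares(g,[.507,.003,-.02,.25]);print(r.x.round(4),np.degrees(r.x[3]).round(1),r.fun.round(1))
t=manip.snapshot("top");pickle.dump(t,open("top6.pkl","wb"))
go(.4437,-.2731,.245,1.549)
```

```text
[ 0.5054  0.0036 -0.025   0.2787] 16.0 [ 0.1 -0.2 -0.1  0.3 -0.1  0.   0.1  0. ]
now dx -0.2795 dy -0.0931 dz 0.0108 | after turn dx -0.2795 dy -0.0931 dz 0.0108 | turn -0.0000
```

The sheet stays at 16.0° with the arm clear. Next is the timer.

>>> shift_gripper(deltas=[{"aperture": 0.04,"dx": -0.03,"dy": -0.01},{"aperture": 0.04,"dx": -0.035,"dy": -0.012},{"aperture": 0.04,"dx": -0.035,"dy": -0.012},{"aperture": 0.04,"dx": -0.035,"dy": -0.012},{"aperture": 0.04,"dx": -0.035,"dy": -0.012},{"aperture": 0.04,"dx": -0.035,"dy": -0.012},{"aperture": 0.04,"dx": -0.035,"dy": -0.012},{"aperture": 0.04,"dx": -0.0395,"dy": -0.011}])

```text
time: 13.6
tool_pos: [0.4415, -0.2738, 0.2532]
tool_rot: [-0.001, 0.715, 0.699, -0.0]
contact_force: [1.3, -0.5, 1.0]
width: 0.0401
finger_force: 0.0
```

>>> shift_gripper(deltas=[{"aperture": 0.04,"yaw": -0.12},{"aperture": 0.04,"yaw": -0.12},{"aperture": 0.04,"yaw": -0.12},{"aperture": 0.04,"yaw": -0.12},{"aperture": 0.04,"yaw": -0.12},{"aperture": 0.04,"yaw": -0.12},{"aperture": 0.04,"yaw": -0.12},{"aperture": 0.04,"yaw": -0.12}])

```text
time: 14.27
tool_pos: [0.4425, -0.2727, 0.2531]
tool_rot: [-0.001, 0.308, 0.951, 0.0]
contact_force: [-0.1, -0.0, -0.6]
width: 0.04
finger_force: 0.0
```

>>> shift_gripper(deltas=[{"aperture": 0.04,"dz": 0.02,"yaw": -0.12},{"aperture": 0.04,"dz": 0.02,"yaw": -0.12},{"aperture": 0.04,"dz": 0.01,"yaw": -0.04},{"aperture": 0.04},{"aperture": 0.04}])

```text
time: 14.68
tool_pos: [0.4424, -0.2726, 0.2032]
tool_rot: [-0.001, 0.176, 0.984, 0.0]
contact_force: [-0.3, -0.0, -0.8]
width: 0.0404
finger_force: 0.0
```

Run:
```python
from h import *
from station import manip
import cv2
w=manip.snapshot("wrist");pickle.dump(w,open("wrist7.pkl","wb"))
go(.4437,-.2731,.053,2.788)
uv=fish(w,[.4437,-.2731,.045])[0];print(uv)
s=pickle.load(open("scene0.pkl","rb")) if 0 else manip.snapshot("scene");pickle.dump(s,open("scene7.pkl","wb"))
u,v=np.clip(uv.astype(int),60,[580,420]);u0,v0=u-60,v-60
c=cv2.resize(w["frame"][v0:v0+120,u0:u0+120,::-1],(600,600),interpolation=cv2.INTER_CUBIC);print(u0,v0)
cv2.imwrite("pics/w7.png",c)
```

```text
now dx -0.0007 dy 0.0001 dz 0.1511 | after turn dx -0.0007 dy 0.0001 dz 0.1511 | turn -0.0010
[320.83506649 220.17547961]
260 160
```

View pics/w7.png

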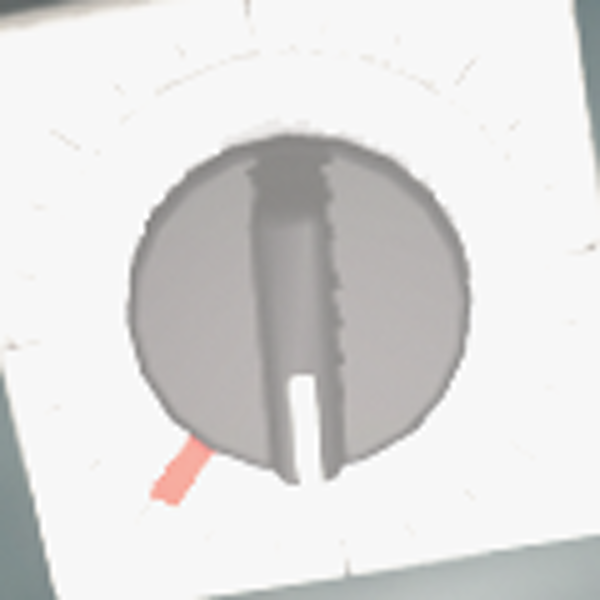

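The close-up shows the disc centred at about (320,221) full-frame, with the white pointer line along the bar from (320.2,235.4) to (322.4,256.4). The red mark's inner end is at about (300.2,248.8) and its outer end at (293.2,259.4).

Run:
```python
from h import *
w=pickle.load(open("wrist7.pkl","rb"))
F=lambda X,Y,z:fishplane(w,(260+X/5-.4,160+Y/5-.4),z)
c=F(300,304,.045);print("axis",c)
ang=lambda d:np.arctan2(d[1],d[0])
a,b=F(301,377,.069),F(312,482,.069);print("white@.069",a-c,b-c,ang(b-a),ang(b-c),np.hypot(*(b-c)[:2]))
e=F(291,215,.069);print("bar far",e-c,np.hypot(*(e-c)[:2]),ang(c-e),ang(b-e))
m,n=F(201,444,.045),F(166,497,.045);print("mark",np.hypot(*(m-c)[:2]),ang(m-c),ang(n-c),ang(n-m))
t0=pickle.load(open("s0.pkl","rb"))["top"]
for nm,q in(("corner TL",(423,282.5)),):pass
```

```text
axis [ 0.44352429 -0.27413948  0.045     ]
white@.069 [ 0.00508066 -0.0017284   0.024     ] [ 0.02211551 -0.00614223  0.024     ] -0.25353017022932767 -0.27090626166354714 0.022952618931909422
bar far [-0.0197239   0.00579293  0.024     ] 0.020556999997223182 -0.2856677429861722 -0.2778806148956767
mark 0.03015291503551774 -0.9533410520790495 -0.945127583705948 -0.9237994390279545
```

>>> shift_gripper(deltas=[{"aperture": 0.04,"dx": -0.0015,"dy": 0.001,"yaw": -0.08},{"aperture": 0.04,"dz": 0.025},{"aperture": 0.04,"dz": 0.03},{"aperture": 0.04,"dz": 0.03},{"aperture": 0.04,"dz": 0.025},{"aperture": 0.04,"dz": 0.015},{"aperture": 0.04},{"aperture": 0.04}])

```text
time: 15.45
tool_pos: [0.4451, -0.2727, 0.0795]
tool_rot: [-0.0, 0.136, 0.991, 0.0]
contact_force: [0.3, 0.1, 0.0]
width: 0.0398
finger_force: 0.0
```

Run:
```python
from h import *
go(.4435,-.2741,.054,2.867)
```

```text
now dx 0.0012 dy -0.0017 dz 0.0255 | after turn dx 0.0012 dy -0.0017 dz 0.0255 | turn 0.0012
```

>>> shift_gripper(deltas=[{"aperture": 0.04,"dx": 0.0012,"dy": -0.0017,"dz": 0.01},{"aperture": 0.04,"dz": 0.01},{"aperture": 0.04,"dz": 0.005},{"aperture": 0.04},{"aperture": 0.04}], grip_n=25)

```text
time: 15.87
tool_pos: [0.4432, -0.2739, 0.054]
tool_rot: [-0.0, 0.136, 0.991, 0.0]
contact_force: [0.1, 0.5, -0.4]
width: 0.0398
finger_force: 0.0
```

>>> shift_gripper(deltas=[{"aperture": 0.025},{"aperture": 0.018},{"aperture": 0.01},{"aperture": 0.005},{"aperture": 0.005},{"aperture": 0.005}], grip_n=25)

```text
time: 16.37
tool_pos: [0.4437, -0.2735, 0.0547]
tool_rot: [0.0, 0.136, 0.991, 0.0]
contact_force: [1.3, 4.5, 4.9]
width: 0.0114
finger_force: 25.6
```

Run:
```python
from h import *
go(.4435,-.2741,.054,2.194)
```

```text
now dx 0.0000 dy -0.0006 dz 0.0007 | after turn dx -0.0004 dy -0.0005 dz 0.0007 | turn 0.6747
```

>>> shift_gripper(deltas=[{"aperture": 0.005,"yaw": 0.09},{"aperture": 0.005,"yaw": 0.1},{"aperture": 0.005,"yaw": 0.1},{"aperture": 0.005,"yaw": 0.1},{"aperture": 0.005,"yaw": 0.1},{"aperture": 0.005,"yaw": 0.1},{"aperture": 0.005,"yaw": 0.0847},{"aperture": 0.005}])

```text
time: 17.03
tool_pos: [0.4444, -0.2724, 0.0547]
tool_rot: [0.0, 0.459, 0.888, 0.001]
contact_force: [7.1, 12.3, 5.5]
width: 0.0112
finger_force: 25.6
```

>>> shift_gripper(deltas=[{"aperture": 0.005},{"aperture": 0.005}])

```text
time: 17.2
tool_pos: [0.4444, -0.2725, 0.0547]
tool_rot: [0.0, 0.457, 0.89, 0.001]
contact_force: [5.9, 13.1, 4.8]
width: 0.0114
finger_force: 25.6
```

Run:
```python
from h import *
from station import manip
go(.4435,-.2741,.054,2.194);print(manip.observe()["wrist_torque"])
```

```text
now dx -0.0008 dy -0.0017 dz 0.0007 | after turn dx -0.0008 dy -0.0017 dz 0.0007 | turn -0.0008
[ 2.17102884 -1.02463634 -0.0532044 ]
```

>>> shift_gripper(deltas=[{"aperture": 0.005,"dx": 0.0006,"dy": 0.001},{"aperture": 0.005,"dx": 0.0004,"dy": 0.0008},{"aperture": 0.005}])

```text
time: 17.45
tool_pos: [0.4445, -0.2722, 0.0547]
tool_rot: [0.0, 0.456, 0.89, -0.0]
contact_force: [0.3, 2.1, 6.0]
width: 0.0113
finger_force: 25.9
```

>>> shift_gripper(deltas=[{"aperture": 0.015},{"aperture": 0.02},{"aperture": 0.03},{"aperture": 0.04},{"aperture": 0.04}])

```text
time: 17.87
tool_pos: [0.4441, -0.2722, 0.0541]
tool_rot: [-0.0, 0.456, 0.89, -0.0]
contact_force: [0.5, 0.5, -0.8]
width: 0.04
finger_force: 0.0
```

>>> shift_gripper(deltas=[{"aperture": 0.04,"dz": -0.01},{"aperture": 0.04,"dz": -0.025},{"aperture": 0.04,"dz": -0.03},{"aperture": 0.04,"dz": -0.03},{"aperture": 0.04,"dz": -0.03},{"aperture": 0.04,"dz": -0.025},{"aperture": 0.04},{"aperture": 0.04}])

```text
time: 18.53
tool_pos: [0.445, -0.2726, 0.2063]
tool_rot: [0.002, 0.456, 0.89, -0.0]
contact_force: [-0.2, -0.1, -0.8]
width: 0.0401
finger_force: 0.0
```

Run:
```python
from h import *
from station import manip
import cv2
w=manip.snapshot("wrist");pickle.dump(w,open("wrist8.pkl","wb"))
c0=np.array([.4437,-.2737,.045]);u,v=fish(w,c0)[0];print(u,v)
f=w["frame"].astype(int)
red=(f[:,:,0]-f[:,:,1]>40);red[:int(v)-60]=0;red[int(v)+60:]=0;red[:,:int(u)-60]=0;red[:,int(u)+60:]=0
print("red",red.sum(),np.argwhere(red)[:,::-1].mean(0))
ys,xs=np.mgrid[0:480,0:640]
wh=(f.min(2)>225)
# white pointer: blobs within ~24 mm of axis
R=np.array([[np.hypot(*(fishplane(w,(x,y),.069)-c0)[:2]) for x in range(int(u)-45,int(u)+46)] for y in range(int(v)-45,int(v)+46)])
sub=wh[int(v)-45:int(v)+46,int(u)-45:int(u)+46]&(R<.021);P=np.argwhere(sub)[:,::-1]+[int(u)-45,int(v)-45]
print("white",len(P));
Q=np.array([fishplane(w,p,.069)[:2] for p in P]);m=Q.mean(0);d=np.linalg.svd(Q-m)[2][0];d*=np.sign(d@(m-c0[:2]));print("white mean",m-c0[:2],np.arctan2(*d[::-1]),"mean ang",np.arctan2(*(m-c0[:2])[::-1]))
Rr=np.array([fishplane(w,p,.045)[:2] for p in np.argwhere(red)[:,::-1]]);m=Rr.mean(0);d=np.linalg.svd(Rr-m)[2][0];d*=np.sign(d@(m-c0[:2]));print("red mean",m-c0[:2],np.arctan2(*d[::-1]),"mean ang",np.arctan2(*(m-c0[:2])[::-1]),np.hypot(*(Rr-c0[:2]).T).min())
# same red measure before turning
w7=pickle.load(open("wrist7.pkl","rb"));f=w7["frame"].astype(int);red=(f[:,:,0]-f[:,:,1]>40);red[:160]=0;red[280:]=0;red[:,:260]=0;red[:,380:]=0
Rr=np.array([fishplane(w7,p,.045)[:2] for p in np.argwhere(red)[:,::-1]]);m=Rr.mean(0);print("red before",len(Rr),m-c0[:2],np.arctan2(*(m-c0[:2])[::-1]))
cv2.imwrite("pics/w8.png",cv2.resize(w["frame"][int(v)-60:int(v)+60,int(u)-60:int(u)+60,::-1],(600,600),interpolation=cv2.INTER_CUBIC))
```

```text
319.12822432547205 215.74009917189628
red 70 [319.17142857 256.57142857]
white 75
white mean [ 0.00777196 -0.01028712] -0.9403172895356634 mean ang -0.9237821581165521
red mean [ 0.02158508 -0.02990996] -0.9945109086477542 mean ang -0.9456752404916334 0.031736221372397413
red before 83 [ 0.02093238 -0.0301638 ] -0.9641377475328392
```

Create dial.py:
```python
from h import *
import cv2
def dial(w,c0=np.array([.4437,-.2737,.045])):
    # rectify top plane z: 0.25 mm/px patch, 90 mm square
    def rect(z,n=361,h=.045):
        g=np.linspace(-h,h,n);X,Y=np.meshgrid(g,g);P=np.c_[c0[0]+X.ravel(),c0[1]+Y.ravel(),np.full(X.size,z)]
        uv=fish(w,P).astype(np.float32).reshape(n,n,2);return cv2.remap(w["frame"],uv[:,:,0],uv[:,:,1],cv2.INTER_CUBIC),g
    I,g=rect(.045);f=I.astype(int);X,Y=np.meshgrid(g,g)
    gray=f.mean(2)
    # disc edge along rays, away from bar ends; robust circle fit
    pts=[]
    for t in np.linspace(-np.pi,np.pi,180,endpoint=False):
        r=np.arange(.025,.036,.00025);px=((np.c_[r*np.cos(t),r*np.sin(t)]+.045)/.00025).astype(np.float32)
        v=cv2.remap(I[:,:,1],px[None,:,0],px[None,:,1],cv2.INTER_LINEAR)[0].astype(int)
        k=np.diff(v).argmax()
        if np.diff(v)[k]>8: pts.append((r[k]*np.cos(t),r[k]*np.sin(t)))
    pts=np.array(pts);q=least_squares(lambda p:np.hypot(pts[:,0]-p[0],pts[:,1]-p[1])-p[2],[0,0,.03],loss="soft_l1",f_scale=.0005).x
    red=f[:,:,0]-f[:,:,1]>40;x,y=X[red]-q[0],Y[red]-q[1];rr=np.hypot(x,y);k=rr<.05
    A=np.arctan2(y[k].mean(),x[k].mean())
    J,_=rect(.069);j=J.astype(int).min(2);R=np.hypot(X-q[0],Y-q[1]);wh=((j>215)&(R<.021)).astype(np.uint8)
    n,l,st,ce=cv2.connectedComponentsWithStats(wh);b=1+st[1:,4].argmax();pt=np.argwhere(l==b)[:,::-1]*.00025-.045
    m=pt.mean(0);d=np.linalg.svd(pt-m,full_matrices=False)[2][0];d*=np.sign(d@m)
    off=(m-q[:2])@[-d[1],d[0]]
    print("disc",q.round(4),"n",len(pts),"| red ang %.3f rmin %.4f"%(A,rr.min()),"| white n",len(pt),"dir %.3f"%np.arctan2(d[1],d[0]),"mean ang %.3f"%np.arctan2(*(m-q[:2])[::-1]),"r %.4f"%np.hypot(*(m-q[:2])),"off %.4f"%off)
```

Run:
```python
from dial import *
for n in(7,8): dial(pickle.load(open(f"wrist{n}.pkl","rb")))
```

```text
disc [ 0.0002 -0.0008  0.0291] n 172 | red ang -0.956 rmin 0.0293 | white n 1020 dir -0.277 mean ang -0.280 r 0.0128 off -0.0000
disc [-0.0002  0.      0.0292] n 175 | red ang -0.943 rmin 0.0311 | white n 876 dir -0.945 mean ang -0.931 r 0.0130 off 0.0002
```

The pointer at -0.94 rad meets the red mark at -0.943 rad, and the mark hasn't shifted. I'll check the sheet once more and hand in.

>>> shift_gripper(deltas=[{"aperture": 0.04,"dz": -0.02},{"aperture": 0.04},{"aperture": 0.04}])

```text
time: 18.83
tool_pos: [0.4441, -0.272, 0.2237]
tool_rot: [-0.0, 0.456, 0.89, 0.0]
contact_force: [-0.3, 0.5, -0.1]
width: 0.0399
finger_force: 0.0
```

Run:
```python
from coat import *
from station import manip
s=manip.snapshot("scene");Q=quad(s)
g=lambda p:(model(s,p[0],p[1],p[2],p[3],.012,.0472,.0081)-Q).ravel()
r=least_squares(g,[.507,.003,-.02,.25]);print(r.x.round(4),np.degrees(r.x[3]).round(1),np.abs(r.fun).max().round(1))
if abs(np.degrees(r.x[3])-16)<1: print(manip.hand_in())
```

```text
[ 0.5054  0.0032 -0.0218  0.2793] 16.0 0.2
the job is handed in; nothing more can be done
None
```

The job is handed in at about 19 s: by camera measurement the sheet stands by itself on the stand, centred to within about 3 mm, square to the backrest and leaning back 16°, the timer pointer is within about 0.01 rad of the red mark, and the bottle and tin were not touched.

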